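Put the staples away in the push-to-open drawer

TASK

Press down the square pad on top of the wooden desk organiser so that its hidden drawer springs out, then put the little cardboard box of staples into the drawer, lying flat on its floor the same way up as it lay on the desk. Leave the drawer open.

Things in the scene. Friction and masses are not known exactly. Their poses are not given: they have to be found in the camera images.
- staple_box: box of staples: a plain cardboard-brown block, 30 (its x) x 52 (y) x 21 (z) mm, lying loose on the desk left of the organiser; an eraser with a blue sleeve and a white rounded earbud case lie near and can swap places with it. Origin: centre of its underside, z up. Grasp it across its 30 mm side.
- pad_top (a point): centre of the top of the latch pad: square wooden key, 42x42 mm, mid-top of the organiser (fixed light-wood case 160 (x) x 180 (y) x 60 high), 8 mm proud of it, 68 above the desk. Axes: -x out of the case's front, z up. It goes 6 mm down on a spring (4.2 N at the bottom), frees the drawer from 3.5 mm on and rises when let go. A tape roll lies on the case, a battery at its right.
- drawer (a joint): how far the drawer stands out, in m: 0 latched (flush with the organiser's front, no handle) to 0.11 fully out. Once freed, a soft spring slides it all the way out along the organiser's -x in about a second and holds it there with about 1 N; keep out of its way.
- drawer_in (a point): centre of the drawer's floor, moving with it; axes as the pad's. The compartment is open above, 100 (x) x 154 (y) mm inside; floor 15 mm above the desk, side and rear walls up to 41 mm, front panel (8 mm thick) to 53 mm. Closed, this point lies 22 mm in front (-x) of the pad's centre, under the case's top; fully out 132 mm, the whole compartment clear of the case.
There are look-alikes about, which are no part of the job. What is shaped like the staple_box but purple is not meant.

How it is judged:
By the outcome, as a careful person would: the job done as asked, in the order asked, and still so for the second after the job is handed in, with the robot touching nothing.
It also fails if it takes over 45 s, if anything falls off the work surface, if the arm or the gripper's body presses on something with over 40 N, if the wrist force passes 120 N, or if a joint passes its speed limit or range.

ROBOT

A 6-joint arm with a two-finger parallel gripper is mounted at the origin on a cart in front of the work surface, level with it; the furniture and walls round the work are solid. World frame = base frame: x ahead of the robot, y to its left, z up, the work surface at z = 0. Lengths are in m, angles in degrees, forces in N, time in s.
With the tool pointing down it reaches from about 0.25 to 0.725 m from the base axis. Payload 9.7 kg.
Tool frame: the origin (TCP) lies at the very end of the fingers, on their centre line; the grasp point (between the pads) lies 19 mm behind it; z points along the fingers, y is the line along which they close (so a half turn about z gives the same grasp; the last joint's range is limited). The gripper opens to 85 mm and grips with 20 to 120 N. Pads are 22 mm wide; open, the fingers measure 114 mm over their backs; the gripper's body (76 mm by 85 mm) begins 54 mm behind the grasp point. The pads swing forward as they close: fully open they stand 13 mm farther back than shut.
Start: joints at [-72.995, 4.979, 10.078, 95.1, 0, 90], TCP at [0.161, -0.526, 0.205] pointing down, gripper open.
Joint ranges: [-179.16, 179.16], [-48.56, 103.87], [-65.8, 70.77], [-126.05, 130.52], [-82.76, 87.17], [-180, 180]. Speed limits (degrees/s): [127.2, 127.2, 147.25, 180, 180, 180].

INTERFACE

Orientations are given as [roll, pitch, yaw] about the fixed x, y, z axes, in that order (R = Rz(yaw) Ry(pitch) Rx(roll)).
In Python, from workcell import bot, viewer, finder gives the robot as it stands. The module is installed in compiled form; this text tells all that it offers.
- The arm moves only by the shell command python3 -m inch 'ROWS' [FORCE]. ROWS is JSON, a list that holds one entry, the list of rows, each a list of 7 numbers: the opening in per cent of the stroke, from 0 (shut) to 100 (fully open), then the shift along the tool's x, y, z in mm, then the turn, a rotation vector about the tool's x, y, z in degrees. In form: [[[grip, tx, ty, tz, ax, ay, az], ...]]. A call has 1 to 8 rows; each row shifts and turns the commanded pose from where the row before left it, along the tool's axes as they then stand; what a row does not reach is not made up. A row lasts 1/8 s, in which the tool goes at most 62.5 mm and 10.7 degrees, less where a joint would pass 70% of its speed; a pose out of reach is approached as far as the arm can. A call with a gripper value outside its range is refused whole. The fingers move at their own pace and stop on an object; FORCE is the grip in N (left out, the last holds). Time passes only in rows, so rows that do not move let the fingers close. It gives the time, the measured TCP pose, the force, the opening and the grip force at its end, in the units of the state.
- bot.get_obs(): the state, without advancing time (a new reading comes with each control period).
- viewer.camera(name): name is "scene" or "top" or "wrist"; returns a dict with "pixels" (400x640x3 uint8, red, green, blue), "vfov" (degrees; the focal length in pixels is half the picture's height over the tangent of half this angle, whatever the lens; pixels are square), "cx", "cy" (the principal point, pixels), "R" (3x3) and "t" (3): a world point X has camera coordinates R X + t. Camera axes: x right, y down, z forward; pixel columns grow to the right and rows downward; lengths in m; the calibration is good to about 2 mm. A picture is of the moment at which its call begins. There is no depth.
- bot.job_done(): hands the job in; it is judged then, once.
Trained networks look in the newest picture that a camera, given by its name, has taken for a name from the list of things; names that differ only in an ending like _2 or _b are one class to them, and where a whole thing is asked for, a point or a joint stands for the part that bears it (a point fixed in the world has none). Each returns a list of dicts, best first, with "conf" (0 to 1); they miss things now and then, are a little off and sometimes report something else, mostly with a low value. They report only what shows in the picture. A call takes as long as a camera call. They do not tell look-alikes from the thing itself.
- finder.outline_of(camera, thing): "pixels" (400x640 bool, what is visible of it) and "extent" ([centre column, centre row, width, height] in pixels, round what is visible of it).
- finder.mark_of(camera, thing): "position" ([column, row] in pixels: a listed point, or the origin of a listed thing).
The state is a dict: "time": time; "q": joint angles; "qd": joint speeds; "joint_efforts": joint torques, N m; "ee_pos": TCP position; "tcp_rot": TCP orientation; "wrist_force": force on the tool from outside, world axes, zero at the start; "torque": the same for the moment, N m; "opening": finger opening in m; "grasp_force": force on a finger pad.
Only numpy, scipy, OpenCV 4.12 (cv2) and the standard library are available. Lean on these libraries where they do the work, as an engineer would, in place of code of your own. Each camera call takes 0.05 s, during which the arm holds its last target. There are 200 camera calls.

## Working session

There is one attempt and no reset: what is moved stays moved. The work goes in short steps, Python scripts to look and compute and a shell command to move; the robot and the scene stay as the last step left them, time stands still between calls to the robot, and variables do not carry over. Pictures are saved under pics/ and viewed, at most 13 in all, crops included, and the job is handed in when it is done.

```bash
mkdir -p pics; cat > h.py <<'E'
import numpy as np, cv2
from workcell import bot, viewer, finder
def cam(n):
    c=viewer.camera(n); c['f']=200/np.tan(np.radians(c['vfov'])/2); return c
def ray(c,p,z):
    d=np.array([(p[0]-c['cx'])/c['f'],(p[1]-c['cy'])/c['f'],1.])
    R=np.array(c['R']);o=-R.T@np.array(c['t']);w=R.T@d
    return o+w*(z-o[2])/w[2]
def proj(c,X):
    q=np.array(c['R'])@np.array(X)+c['t'];return c['f']*q[:2]/q[2]+[c['cx'],c['cy']]
def save(c,n): cv2.imwrite('pics/'+n,c['pixels'][:,:,::-1])
E
python3 - <<'E'
from h import *
o=bot.get_obs();print(o['time'],o['ee_pos'],o['tcp_rot'])
ims=[]
for n in['top','scene']:
    c=cam(n);ims.append(c['pixels']);save(c,n+'0.png')
    for t,z in[('staple_box',0.0),('pad_top',.068),('drawer_in',.015)]:
        for m in finder.mark_of(n,t)[:4]:print(n,t,'mark',np.round(m['position']),round(m['conf'],2),ray(c,m['position'],z).round(3))
        for m in finder.outline_of(n,t)[:4]:
            r=cv2.minAreaRect(np.argwhere(m['pixels'])[:,::-1].astype(np.float32));print('  outl',np.round(m['extent']),round(m['conf'],2),r)
cv2.imwrite('pics/both.png',cv2.resize(np.vstack(ims),(480,600))[:,:,::-1])
E
```

```text
0.0 [ 0.16075812 -0.52569063  0.20476145] [-1.79921615e+02 -1.44408996e-03  1.70030753e+01]
top staple_box mark [279. 267.] 0.84 [0.428 0.093 0.   ]
top staple_box mark [233. 258.] 0.75 [0.451 0.208 0.   ]
  outl [278. 269.  22.  23.] 0.81 ((278.5470886230469, 267.2117614746094), (21.551715850830078, 12.194743156433105), 32.47119140625)
  outl [232. 258.  18.  24.] 0.77 ((233.29312133789062, 254.51724243164062), (14.298541069030762, 22.2834415435791), 21.801406860351562)
top pad_top mark [383. 168.] 0.76 [ 0.65  -0.165  0.068]
  outl [385. 174.  20.  23.] 0.65 ((385.5, 172.0), (18.0, 19.0), 90.0)
  outl [392. 206.  49.   4.] 0.51 ((392.0219421386719, 206.6371612548828), (4.307784557342529, 50.108154296875), 88.02507019042969)
scene staple_box mark [232. 179.] 0.77 [0.464 0.209 0.   ]
scene staple_box mark [246. 209.] 0.73 [0.431 0.097 0.   ]
  outl [247. 210.  18.  22.] 0.53 ((244.5, 210.0), (22.0, 13.0), 90.0)
  outl [232. 178.  22.  20.] 0.53 ((230.65138244628906, 178.00457763671875), (13.218002319335938, 19.82700538635254), 73.3007583618164)
scene pad_top mark [384. 208.] 0.51 [ 0.646 -0.17   0.068]
  outl [385. 212.  19.  22.] 0.58 ((383.1707458496094, 210.53659057617188), (17.803810119628906, 15.305028915405273), 38.65980911254883)
scene drawer_in mark [385. 208.] 0.73 [ 0.685 -0.148  0.015]
  outl [364. 240.  58.  50.] 0.58 ((361.0650634765625, 238.9166259765625), (70.52542114257812, 8.825291633605957), 37.97160339355469)
```

View pics/top0.png

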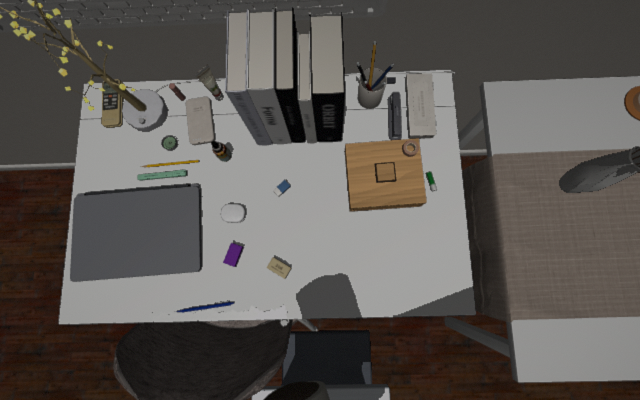

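View pics/scene0.png

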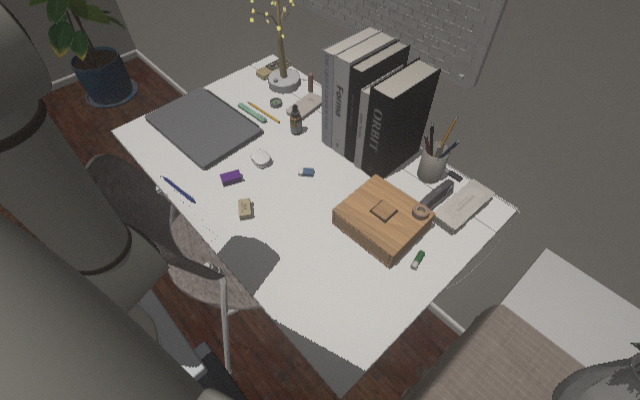

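The top view (top0) could confuse these for the staples:
- brown block (279,267): matches the description
- purple block (233,254): look-alike
- blue/white eraser (282,187)
- white earbud case (233,212)

I choose the brown block. The pad is at (385,172) and the tape roll at (410,148), with the case front facing down in the image.

```bash
python3 - <<'E'
from h import *
c=cam('top');p=c['pixels']
a=cv2.resize(p[245:290,220:300],None,fx=8,fy=8,interpolation=cv2.INTER_CUBIC)[:,:,::-1]
b=cv2.resize(p[135:215,340:430],None,fx=7,fy=7,interpolation=cv2.INTER_CUBIC)[:,:,::-1]
cv2.imwrite('pics/crops.png',cv2.resize(np.vstack([a[:, :630],b[:240]]) if 0 else np.hstack([cv2.resize(a,(400,225)).copy() if 0 else cv2.copyMakeBorder(cv2.resize(a,(400,225)),0,175,0,0,cv2.BORDER_CONSTANT),cv2.resize(b,(400,356)) if 0 else cv2.copyMakeBorder(cv2.resize(b,(400,356)),0,44,0,0,cv2.BORDER_CONSTANT)]),(800,400)))
m=finder.outline_of('top','staple_box')
for k in m:
    u=k['pixels'];q=np.argwhere(u)[:,::-1];print(k['conf'],p[u].mean(0),q.mean(0))
    W=np.array([ray(c,x,.018)[:2] for x in q],np.float32);print(cv2.minAreaRect(W))
# case top corners via colour
hsv=cv2.cvtColor(p,cv2.COLOR_RGB2HSV);mk=np.zeros((400,640),bool);mk[130:207,338:430]=(hsv[130:207,338:430,1]>90)
q=np.argwhere(mk)[:,::-1];W=np.array([ray(c,x,.06)[:2] for x in q],np.float32);print('case',cv2.minAreaRect(W))
for x in[(345,142),(421,140),(425,206),(349,209)]:print(x,ray(c,x,.06).round(3))
print(proj(c,[.65,-.165,.068]))
E
```

```text
0.75 [125.68167203 116.63665595  93.72990354] [279.25080386 267.6977492 ]
((0.42559143900871277, 0.09083306789398193), (0.05523580685257912, 0.03401826694607735), 60.55910110473633)
0.53 [74.35616438 34.96917808 98.46917808] [233.53082192 254.01712329]
((0.4611021876335144, 0.2022317498922348), (0.03507077321410179, 0.0520608127117157), 67.62517547607422)
0.41 [71.4        55.17037037 36.54814815] [386.62222222 206.65185185]
((0.5666749477386475, -0.17300337553024292), (0.00674775755032897, 0.1501796841621399), 2.414247751235962)
case ((0.6559049487113953, -0.1670507788658142), (0.2163170725107193, 0.189183309674263), 88.25250244140625)
(345, 142) [ 0.722 -0.078  0.06 ]
(421, 140) [ 0.721 -0.262  0.06 ]
(425, 206) [ 0.558 -0.259  0.06 ]
(349, 209) [ 0.557 -0.081  0.06 ]
[382.98677423 168.61110931]
```

View pics/crops.png

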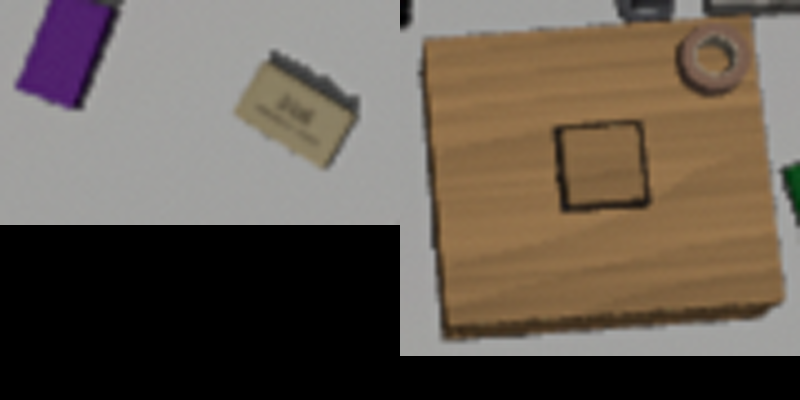

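The crop shows the brown printed block, clearly not the purple one, and the pad centred at about (385.7,172) with the tape roll at the rear right. I'll compute the poses from the corners.

```bash
python3 - <<'E'
from h import *
c=cam('top')
A=np.array([ray(c,(220+u/5,245+v/5),.021)[:2] for u,v in[(265,60),(235,110),(328,168),(358,110)]])
B=np.array([ray(c,(340+(u-400)*.225,135+v*.2247),.06)[:2] for u,v in[(425,40),(752,15),(783,300),(445,328)]])
P=np.array([ray(c,(340+(u-400)*.225,135+v*.2247),.068)[:2] for u,v in[(557,127),(643,121),(648,204),(565,210)]])
for X in(A,B,P):
    d=np.diff(np.vstack([X,X[:1]]),axis=0);print(X.mean(0).round(4),np.linalg.norm(d,axis=1).round(3),np.degrees(np.arctan2(d[:,1],d[:,0])).round(1))
E
```

```text
[0.4263 0.0895] [0.028 0.053 0.031 0.051] [ 148.2 -122.5  -28.6   60.9]
[ 0.6416 -0.1708] [0.179 0.158 0.179 0.16 ] [ -87.5 -178.4   93.1    1.7]
[ 0.6411 -0.171 ] [0.046 0.046 0.044 0.046] [-87.8 179.8  92.4   2.3]
```

```bash
python3 -m inch '[[[0,47,-16.6,0,0,0,0],[0,47,-16.6,0,0,0,0],[0,47,-16.6,0,0,0,0],[0,47,-16.6,0,0,0,0],[0,47,-16.6,0,0,0,0],[0,47,-16.6,0,0,0,0],[0,47,-16.6,0,0,0,0],[0,47,-16.6,0,0,0,0]]]'
python3 -m inch '[[[0,47,-16.6,0,0,0,0],[0,47,-16.6,0,0,0,0],[0,47,-16.6,0,0,0,0],[0,46,-16.6,0,0,0,0],[0,0,0,40,0,0,0],[0,0,0,40,0,0,0],[0,0,0,20,0,0,0],[0,0,0,0,0,0,0]]]'
```

```text
time: 1.85
ee_pos: [0.4828, -0.2878, 0.2056]
tcp_rot: [180.0, -0.0, 17.0]
wrist_force: [1.1, -0.6, 0.3]
opening: -0.0003
grasp_force: 0.0
time: 2.85
ee_pos: [0.64, -0.1705, 0.1036]
tcp_rot: [-179.9, 0.2, 17.0]
wrist_force: [0.5, -0.2, 0.6]
opening: 0.0
grasp_force: 0.0
```

```bash
python3 -m inch '[[[0,0,0,20,0,0,0],[0,0,0,12,0,0,0],[0,0,0,4,0,0,0],[0,0,0,2,0,0,0],[0,0,0,1,0,0,0],[0,0,0,1,0,0,0],[0,0,0,0,0,0,0]]]'
```

```text
time: 3.72
ee_pos: [0.6411, -0.1708, 0.0656]
tcp_rot: [180.0, -0.0, 17.0]
wrist_force: [0.4, 0.5, 0.7]
opening: -0.0003
grasp_force: 0.0
```

```bash
python3 -m inch '[[[0,0,0,1.5,0,0,0],[0,0,0,1,0,0,0],[0,0,0,0.5,0,0,0],[0,0,0,0,0,0,0],[0,0,0,0,0,0,0]]]'
```

```text
time: 4.35
ee_pos: [0.641, -0.1708, 0.0625]
tcp_rot: [180.0, -0.0, 17.0]
wrist_force: [-0.2, -0.2, -0.5]
opening: -0.0001
grasp_force: 0.0
```

```bash
python3 - <<'E'
from h import *
c=cam('scene');save(c,'s1.png');t=cam('top')
a=cv2.resize(c['pixels'][130:300,300:480],(380,360));b=cv2.resize(t['pixels'][110:270,310:480],(380,360))
cv2.imwrite('pics/press.png',np.hstack([a,b])[:,:,::-1]);print(bot.get_obs()['wrist_force'])
for n in('scene','top'):print(n,[(np.round(m['extent']),m['conf']) for m in finder.outline_of(n,'drawer_in')])
E
```

```text
[-0.00409678  0.16273746  0.33385785]
scene []
top []
```

View pics/press.png

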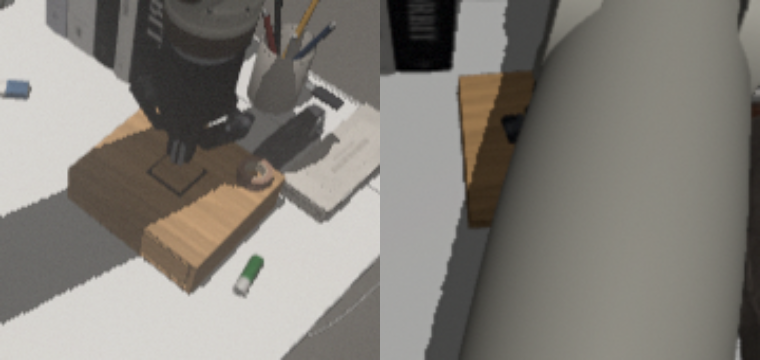

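The scene view shows the fingertips at about (385,206), over the rear half of the pad centred at (385,212). The drawer is still shut and there is no contact force, so I'll go down further in small steps.

```bash
python3 - <<'E'
from h import *
c=cam('scene')
for z in(.0625,.068,.072):print(proj(c,[.641,-.171,z]))
print([(m['position'],m['conf']) for m in finder.mark_of('scene','pad_top')])
E
python3 -m inch '[[[0,0,0,1,0,0,0],[0,0,0,0,0,0,0],[0,0,0,0,0,0,0]]]'
python3 -m inch '[[[0,0,0,1,0,0,0],[0,0,0,0,0,0,0],[0,0,0,0,0,0,0]]]'
```

```text
[382.9343098  211.36976801]
[383.24059051 209.946903  ]
[383.46529005 208.90303347]
[([384.6, 208.5], 0.59)]
time: 5.03
ee_pos: [0.641, -0.1708, 0.0615]
tcp_rot: [-180.0, 0.0, 17.0]
wrist_force: [0.9, 0.4, 0.4]
opening: 0.0001
grasp_force: 0.0
time: 5.4
ee_pos: [0.641, -0.1708, 0.0605]
tcp_rot: [-180.0, 0.0, 17.0]
wrist_force: [0.7, 0.4, -0.4]
opening: -0.0001
grasp_force: 0.0
```

```bash
python3 -m inch '[[[0,0,0,1,0,0,0],[0,0,0,0.5,0,0,0],[0,0,0,0,0,0,0]]]'
python3 - <<'E'
from h import *
c=cam('scene');t=cam('wrist')
a=cv2.resize(c['pixels'][175:245,345:425],(400,350),interpolation=2);b=cv2.resize(t['pixels'],(400,250));b=cv2.copyMakeBorder(b,0,100,0,0,0)
cv2.imwrite('pics/press2.png',np.hstack([a,b])[:,:,::-1])
E
```

```text
time: 5.78
ee_pos: [0.6409, -0.1708, 0.0589]
tcp_rot: [-180.0, 0.0, 17.0]
wrist_force: [-0.7, -0.1, 0.1]
opening: -0.0005
grasp_force: 0.0
```

View pics/press2.png

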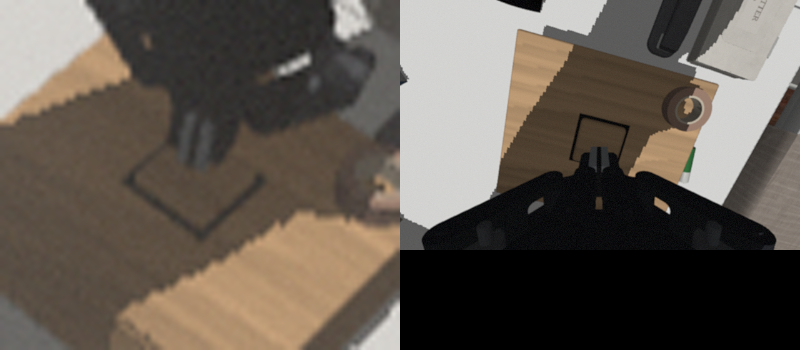

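The tips at about (384,208) still appear to hover above the pad, whose centre is at (384,212). That puts the real tip roughly 10–15 mm higher than reported. I'll keep lowering while watching the force.

```bash
python3 -m inch '[[[0,0,0,2,0,0,0],[0,0,0,0,0,0,0]]]'|egrep 'ee_pos|wrist'
python3 -m inch '[[[0,0,0,2,0,0,0],[0,0,0,0,0,0,0]]]'|egrep 'ee_pos|wrist'
python3 -m inch '[[[0,0,0,2,0,0,0],[0,0,0,0,0,0,0]]]'|egrep 'ee_pos|wrist'
```

```text
ee_pos: [0.6409, -0.1708, 0.0567]
wrist_force: [-0.7, -0.7, -0.3]
ee_pos: [0.6409, -0.1708, 0.0548]
wrist_force: [-0.4, -0.1, 0.8]
ee_pos: [0.6409, -0.1708, 0.0527]
wrist_force: [0.3, -0.3, -0.6]
```

```bash
python3 -m inch '[[[0,0,0,2,0,0,0],[0,0,0,0,0,0,0]]]'|egrep 'ee_pos|wrist'
python3 -m inch '[[[0,0,0,2,0,0,0],[0,0,0,0,0,0,0]]]'|egrep 'ee_pos|wrist'
python3 -m inch '[[[0,0,0,2,0,0,0],[0,0,0,0,0,0,0]]]'|egrep 'ee_pos|wrist'
python3 - <<'E'
from h import *
for n in('scene','wrist'):
    c=cam(n)
    if n=='scene': a=cv2.resize(c['pixels'][175:245,345:425],(400,350),interpolation=2)
    else: b=cv2.resize(c['pixels'][150:320,220:420],(400,340),interpolation=2)
b=cv2.copyMakeBorder(b,0,10,0,0,0)
cv2.imwrite('pics/press3.png',np.hstack([a,b])[:,:,::-1])
E
```

```text
ee_pos: [0.6409, -0.1708, 0.0508]
wrist_force: [0.4, -0.5, 0.4]
ee_pos: [0.6409, -0.1708, 0.0487]
wrist_force: [-0.6, -0.4, 0.8]
ee_pos: [0.6409, -0.1707, 0.0468]
wrist_force: [-0.1, -0.2, -0.7]
```

View pics/press3.png

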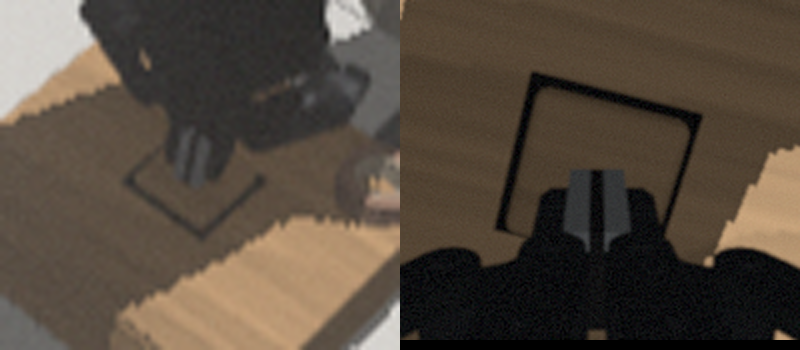

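The tips at about (384,212) are now nearly at the pad centre in both views, so contact is close.

```bash
for i in 1; do python3 -m inch '[[[0,0,0,2,0,0,0],[0,0,0,0,0,0,0]]]'|egrep 'ee_pos|wrist'; done
python3 -m inch '[[[0,0,0,1.5,0,0,0],[0,0,0,0,0,0,0]]]'|egrep 'ee_pos|wrist'
python3 -m inch '[[[0,0,0,1.5,0,0,0],[0,0,0,0,0,0,0]]]'|egrep 'ee_pos|wrist'
```

```text
ee_pos: [0.6409, -0.1708, 0.0447]
wrist_force: [-1.3, 0.0, 0.4]
ee_pos: [0.6409, -0.1708, 0.0433]
wrist_force: [-1.1, 0.3, 0.1]
ee_pos: [0.641, -0.1708, 0.042]
wrist_force: [0.7, -0.0, 0.5]
```

```bash
cat > chk.py <<'E'
from h import *
c=cam('scene');w=cam('wrist')
for n in('scene','wrist'):
    for t in('pad_top','drawer_in'):
        print(n,t,[(np.round(m['position'],1),round(m['conf'],2)) for m in finder.mark_of(n,t)][:2],[(np.round(m['extent']),round(m['conf'],2)) for m in finder.outline_of(n,t)][:2])
p0=cv2.imread('pics/scene0.png')[:,:,::-1]
print('front change',np.abs(p0[235:275,300:350].astype(int)-c['pixels'][235:275,300:350]).mean())
o=bot.get_obs();print(o['time'],o['joint_efforts'],o['wrist_force'],o['ee_pos'])
# reported TCP in wrist view vs where finger tips are
print('tcp in wrist',[proj(w,np.array(o['ee_pos'])+[0,0,d]) for d in(0,.01,.02,.03)])
g=w['pixels'].mean(2)[:,318:323].mean(1);print(g[200:300:3].round())
E
python3 chk.py
```

```text
scene pad_top [(array([387.3, 206. ]), 0.53)] [(array([386., 213.,  21.,  15.]), 0.6)]
scene drawer_in [] [(array([364., 241.,  57.,  46.]), 0.71)]
wrist pad_top [(array([319.8, 243.2]), 0.71)] [(array([318., 233.,  93.,  77.]), 0.77)]
wrist drawer_in [] []
front change 79.612
8.725 [-7.45219677e-04 -6.89465690e+01  4.67912042e+01  3.19839302e-03
  1.64766811e-04  1.11073348e-05] [ 0.76710158  0.64111011 -0.40920902] [ 0.64097151 -0.17078952  0.04198021]
tcp in wrist [array([317.50357401, 230.88710594]), array([317.46024644, 237.18263787]), array([317.41173354, 244.23160126]), array([317.35704523, 252.17785739])]
[11. 50. 61. 65. 65. 66. 65. 67. 66. 64. 65. 67. 23. 22. 22. 22. 21. 19.
 19. 18. 17. 20. 22. 27. 24. 24. 15. 18. 17. 17. 18. 17. 14. 18.]
```

```bash
python3 -m inch '[[[0,0,0,1.5,0,0,0],[0,0,0,0,0,0,0]]]'|egrep 'ee_pos|wrist'
python3 -m inch '[[[0,0,0,1.5,0,0,0],[0,0,0,0,0,0,0]]]'|egrep 'ee_pos|wrist'
python3 -m inch '[[[0,0,0,1.5,0,0,0],[0,0,0,0,0,0,0]]]'|egrep 'ee_pos|wrist'
python3 chk.py
```

```text
ee_pos: [0.641, -0.1708, 0.0405]
wrist_force: [-1.5, 0.1, 1.4]
ee_pos: [0.6411, -0.1708, 0.039]
wrist_force: [0.8, -0.0, 1.6]
ee_pos: [0.641, -0.1708, 0.0375]
wrist_force: [0.4, -0.0, 2.7]
scene pad_top [(array([385.8, 208.4]), 0.42)] []
scene drawer_in [(array([364.9, 237.7]), 0.57)] [(array([357., 246.,  64.,  55.]), 0.63)]
wrist pad_top [(array([317.4, 242.1]), 0.95)] [(array([320., 236.,  93.,  74.]), 0.79)]
wrist drawer_in [] []
front change 82.10933333333334
9.975 [-3.90768796e-02 -6.69730067e+01  4.52127421e+01 -2.32522952e-02
 -1.68141921e-02  2.96556836e-04] [0.00710084 0.417802   3.097482  ] [ 0.6410303  -0.17083654  0.03753589]
tcp in wrist [array([317.55092052, 230.89052064]), array([317.51188228, 237.18222361]), array([317.46817302, 244.22674357]), array([317.41890105, 252.16779276])]
[14. 14. 57. 67. 66. 68. 65. 66. 67. 65. 69. 67. 25. 26. 21. 25. 21. 18.
 19. 18. 20. 19. 22. 25. 27. 24. 16. 17. 16. 21. 16. 16. 15. 18.]
```

Contact: 3.1 N up, and the drawer has started out. The real shut fingertip sits about 26 mm above the reported TCP height. I'll hold, then rise.

```bash
python3 -m inch '[[[0,0,0,0.5,0,0,0],[0,0,0,0,0,0,0],[0,0,0,0,0,0,0],[0,0,0,0,0,0,0],[0,0,0,-10,0,0,0],[0,0,0,-40,0,0,0],[0,0,0,-50,0,0,0],[0,0,0,-50,0,0,0]]]'
python3 - <<'E'
from h import *
c=cam('scene');w=cam('wrist');save(c,'s2.png')
cv2.imwrite('pics/open.png',np.hstack([cv2.resize(c['pixels'][130:330,280:480],(400,400)),cv2.copyMakeBorder(cv2.resize(w['pixels'],(400,250)),0,150,0,0,0)])[:,:,::-1])
for n,k in(('scene',c),('wrist',w)):
  for t,z in(('pad_top',.068),('drawer_in',.015)):
    print(n,t,[(np.round(m['position'],1),round(m['conf'],2),ray(k,m['position'],z).round(3)) for m in finder.mark_of(n,t)][:2])
E
```

```text
time: 10.98
ee_pos: [0.6405, -0.1707, 0.1887]
tcp_rot: [-180.0, 0.0, 17.0]
wrist_force: [1.3, 0.3, -0.6]
opening: -0.0001
grasp_force: 0.0
scene pad_top [(array([384.9, 206.3]), 0.71, array([ 0.652, -0.167,  0.068]))]
scene drawer_in [(array([348.1, 257.7]), 0.76, array([ 0.516, -0.185,  0.015]))]
wrist pad_top [(array([318.1, 182.9]), 0.67, array([ 0.645, -0.171,  0.068]))]
wrist drawer_in [(array([293.2, 270. ]), 0.81, array([ 0.516, -0.177,  0.015]))]
```

View pics/open.png

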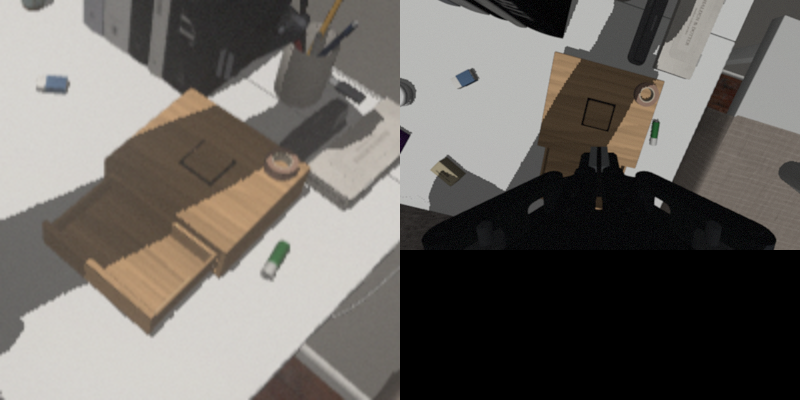

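The drawer is fully out, and the scene and wrist views put drawer_in at about (0.51,-0.176). Next I go above the brown box, turn the tool to yaw 59° and open to 60 mm.

```bash
python3 -m inch '[[[70,-18.5,-44.5,0,0,0,0],[70,-18.5,-44.5,0,0,0,0],[70,-18.5,-44.5,0,0,0,0],[70,-18.5,-44.5,0,0,0,0],[70,-18.5,-44.5,0,0,0,0],[70,-18.5,-44.5,0,0,0,0],[70,-18,-44.4,0,0,0,0],[70,0,0,0,0,0,0]]]'|egrep 'pos|open|rot'
python3 -m inch '[[[70,0,0,0,0,0,-8.4],[70,0,0,0,0,0,-8.4],[70,0,0,10,0,0,-8.4],[70,0,0,20,0,0,-8.4],[70,0,0,30,0,0,-8.4],[70,0,0,20,0,0,0],[70,0,0,0,0,0,0],[70,0,0,0,0,0,0]]]'|egrep 'pos|open|rot'
python3 - <<'E'
from h import *
o=bot.get_obs()
w=cam('wrist');c=cam('top');s=cam('scene')
out=[]
for n,k in(('wrist',w),('top',c),('scene',s)):
  for m in finder.outline_of(n,'staple_box')[:2]:
    q=np.argwhere(m['pixels'])[:,::-1]
    W=np.array([ray(k,x,.021)[:2] for x in q],np.float32);r=cv2.minAreaRect(W)
    print(n,round(m['conf'],2),k['pixels'][m['pixels']].mean(0).round(),r)
  print(n,[(np.round(m['position'],1),round(m['conf'],2),ray(k,m['position'],0).round(3)) for m in finder.mark_of(n,'staple_box')][:2])
cv2.imwrite('pics/wr.png',w['pixels'][:,:,::-1])
print([proj(w,np.array(o['ee_pos'])+[0,0,d]).round() for d in(0,.026,.04)])
E
```

```text
ee_pos: [0.4245, 0.0908, 0.1861]
tcp_rot: [-180.0, 0.1, 17.2]
opening: 0.0596
ee_pos: [0.4268, 0.0889, 0.1073]
tcp_rot: [180.0, 0.0, 59.0]
opening: 0.0598
wrist 0.62 [104.  98.  82.] ((0.4259192943572998, 0.09265947341918945), (0.0549122653901577, 0.03081314079463482), 57.97239303588867)
wrist [(array([281.9,  55.2]), 0.98, array([0.461, 0.206, 0.   ])), (array([314.6, 189.5]), 0.89, array([0.424, 0.092, 0.   ]))]
top 0.49 [88. 82. 67.] ((0.41868650913238525, 0.07933793216943741), (0.027010420337319374, 0.03250577300786972), 62.562442779541016)
top [(array([279.1, 264.2]), 0.7, array([0.434, 0.093, 0.   ]))]
scene 0.74 [110.  87. 123.] ((0.45603370666503906, 0.19442230463027954), (0.05166427418589592, 0.055432192981243134), 69.26212310791016)
scene 0.57 [122. 114. 100.] ((0.42247265577316284, 0.08480172604322433), (0.06620899587869644, 0.030596503987908363), 59.371253967285156)
scene [(array([247.9, 212.5]), 0.81, array([0.429, 0.085, 0.   ])), (array([230.1, 178. ]), 0.62, array([0.463, 0.215, 0.   ]))]
[array([319., 231.]), array([319., 249.]), array([319., 261.])]
```

View pics/wr.png

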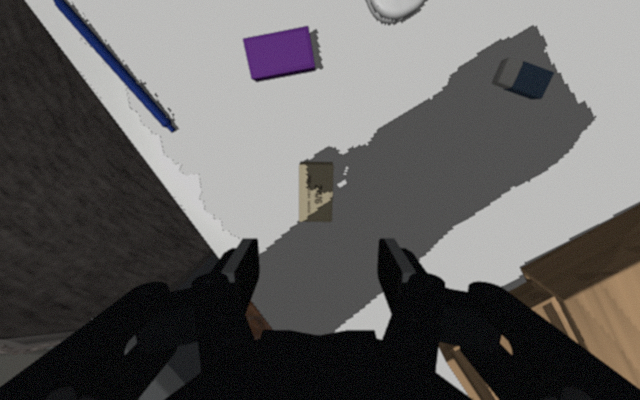

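Wrist view: the brown box at (316,191) is centred between the fingers at column 318 and aligned, with the purple look-alike well away at (280,53). Now I descend.

```bash
python3 -m inch '[[[70,-3,0,35,0,0,0],[70,0,0,35,0,0,0],[70,0,0,25,0,0,0],[70,0,0,10,0,0,0],[70,0,0,5,0,0,0],[70,0,0,4,0,0,0],[70,0,0,0,0,0,0]]]'|egrep 'pos|open|force'
python3 - <<'E'
from h import *
w=cam('wrist');s=cam('scene')
cv2.imwrite('pics/dn.png',np.hstack([cv2.copyMakeBorder(cv2.resize(w['pixels'][100:320],(400,137)) if 0 else cv2.resize(w['pixels'],(400,250)),0,100,0,0,0),cv2.resize(s['pixels'][170:240,205:285],(400,350),interpolation=2)])[:,:,::-1])
E
```

```text
ee_pos: [0.4253, 0.0868, -0.0066]
wrist_force: [-0.1, -0.1, 0.2]
opening: 0.0603
grasp_force: 0.0
```

View pics/dn.png

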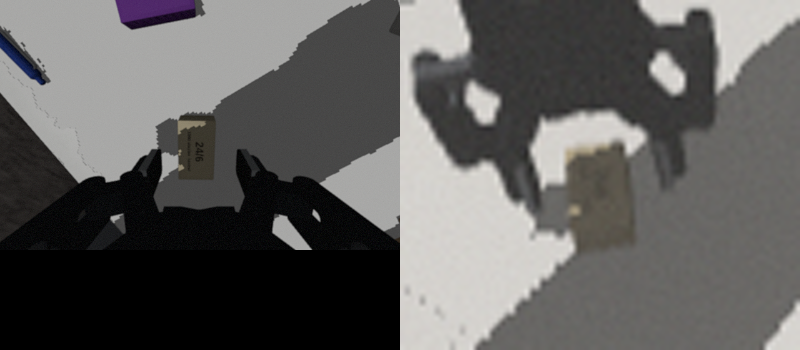

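Fingers straddle the box (wrist view: box centre column 314, finger midpoint 320), with the box slightly ahead along +x. I'll shift +5 mm and lower.

```bash
python3 -m inch '[[[70,5,0,5,0,0,0],[70,0,-1,5,0,0,0],[70,0,0,2,0,0,0],[70,0,0,0,0,0,0]]]'|egrep 'pos|open|force'
python3 -m inch '[[[70,0,0,2,0,0,0],[70,0,0,0,0,0,0]]]'|egrep 'pos|force'
python3 -m inch '[[[70,0,0,2,0,0,0],[70,0,0,0,0,0,0]]]'|egrep 'pos|force'
```

```text
ee_pos: [0.4265, 0.0915, -0.0193]
wrist_force: [-0.4, -0.7, -0.8]
opening: 0.0605
grasp_force: 0.0
ee_pos: [0.4267, 0.0914, -0.0211]
wrist_force: [0.6, -0.0, -0.7]
grasp_force: 0.0
ee_pos: [0.4266, 0.0915, -0.0232]
wrist_force: [0.3, -0.7, 0.6]
grasp_force: 0.0
```

```bash
python3 -m inch '[[[20,0,0,0,0,0,0],[20,0,0,0,0,0,0],[20,0,0,0,0,0,0],[20,0,0,0,0,0,0],[20,0,0,0,0,0,0]]]' 30|egrep 'pos|open|force'
python3 -m inch '[[[20,0,0,-10,0,0,0],[20,0,0,-20,0,0,0],[20,0,0,-30,0,0,0],[20,0,0,-30,0,0,0],[20,0,0,-30,0,0,0],[20,0,0,0,0,0,0]]]'|egrep 'pos|open|force'
python3 - <<'E'
from h import *
w=cam('wrist');s=cam('scene')
cv2.imwrite('pics/gr.png',np.hstack([cv2.copyMakeBorder(cv2.resize(w['pixels'][150:350,160:480],(400,250)),0,100,0,0,0),cv2.resize(s['pixels'][140:240,185:300],(400,350),interpolation=2)])[:,:,::-1])
E
```

```text
ee_pos: [0.4269, 0.0915, -0.0228]
wrist_force: [0.2, -0.1, 3.5]
opening: 0.0293
grasp_force: 31.0
ee_pos: [0.4279, 0.0917, 0.0996]
wrist_force: [0.0, -0.2, -0.7]
opening: 0.0292
grasp_force: 30.7
```

View pics/gr.png

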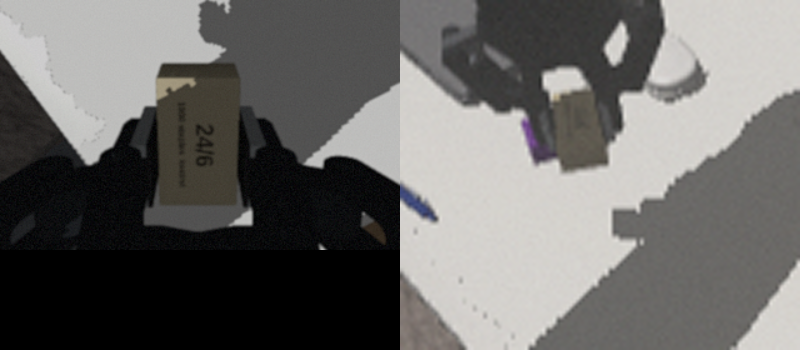

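The box is held level at 29 mm opening. Desk contact was at reported z ≈ -0.023, so I'll release at about -0.007. Next: turn to yaw 2° and carry to (0.509,-0.176).

```bash
python3 -m inch '[[[20,0,0,-10,0,0,9.5],[20,0,0,-10,0,0,9.5],[20,0,0,0,0,0,9.5],[20,0,0,0,0,0,9.5],[20,0,0,0,0,0,9.5],[20,0,0,0,0,0,9.5],[20,0,0,0,0,0,0]]]'|egrep 'pos|open|force|rot'
python3 -m inch '[[[20,10.2,38.6,0,0,0,0],[20,10.2,38.6,0,0,0,0],[20,10.2,38.6,0,0,0,0],[20,10.2,38.6,0,0,0,0],[20,10.2,38.6,0,0,0,0],[20,10.2,38.6,0,0,0,0],[20,10.2,38.6,0,0,0,0],[20,0,0,0,0,0,0]]]'|egrep 'pos|open|force|rot'
python3 - <<'E'
from h import *
w=cam('wrist');s=cam('scene')
for n,k in(('wrist',w),('scene',s)):
  for t,z in(('pad_top',.068),('drawer_in',.015)):
    print(n,t,[(np.round(m['position'],1),round(m['conf'],2),ray(k,m['position'],z).round(3)) for m in finder.mark_of(n,t)][:2])
E
```

```text
ee_pos: [0.4303, 0.0465, 0.1158]
tcp_rot: [-178.1, 0.2, 4.9]
wrist_force: [0.2, -0.4, -0.6]
opening: 0.0291
grasp_force: 30.7
ee_pos: [0.5259, -0.2155, 0.1061]
tcp_rot: [-178.0, 0.2, 5.0]
wrist_force: [0.2, -0.4, -1.2]
opening: 0.0292
grasp_force: 30.7
wrist pad_top [(array([263.3,  26.7]), 0.59, array([ 0.644, -0.17 ,  0.068]))]
wrist drawer_in [(array([278.4, 205.9]), 0.73, array([ 0.511, -0.178,  0.015]))]
scene pad_top []
scene drawer_in [(array([343.2, 256.7]), 0.95, array([ 0.509, -0.175,  0.015]))]
```

```bash
python3 -m inch '[[[20,0,0,0,-2,0,0],[20,0,0,0,0,0,2.8],[20,-6,-20,0,0,0,0],[20,-6,-20,0,0,0,0],[20,0,0,0,0,0,0]]]'|egrep 'pos|open|force|rot'
```

```text
ee_pos: [0.5119, -0.1729, 0.1083]
tcp_rot: [179.9, 0.0, 2.5]
wrist_force: [0.3, -0.6, -0.1]
opening: 0.0295
grasp_force: 30.7
```

```bash
python3 -m inch '[[[20,-2,3,30,0,0,0],[20,0,0,30,0,0,0],[20,0,0,20,0,0,0],[20,0,0,10,0,0,0],[20,0,0,10,0,0,0],[20,0,0,0,0,0,0]]]'|egrep 'pos|open|force|rot'
python3 -m inch '[[[20,0,0,6,0,0,0],[20,0,0,4,0,0,0],[20,0,0,0,0,0,0]]]'|egrep 'pos|open|force|rot'
python3 -m inch '[[[20,0,0,2,0,0,0],[20,0,0,0,0,0,0]]]'|egrep 'pos|open|force|rot'
```

```text
ee_pos: [0.5102, -0.178, 0.0077]
tcp_rot: [179.9, 0.1, 2.3]
wrist_force: [-0.2, 0.3, 0.1]
opening: 0.0293
grasp_force: 30.7
ee_pos: [0.5102, -0.178, -0.0023]
tcp_rot: [179.9, 0.1, 2.3]
wrist_force: [-0.6, -0.5, -0.8]
opening: 0.0296
grasp_force: 30.7
ee_pos: [0.5103, -0.1781, -0.0041]
tcp_rot: [179.9, 0.1, 2.3]
wrist_force: [0.7, 0.7, 0.4]
opening: 0.0296
grasp_force: 30.7
```

```bash
python3 -m inch '[[[20,0,0,2,0,0,0],[20,0,0,0,0,0,0]]]'|egrep 'pos|force'
python3 -m inch '[[[20,0,0,1,0,0,0],[20,0,0,0,0,0,0]]]'|egrep 'pos|force'
python3 -m inch '[[[20,0,0,0.5,0,0,0],[20,0,0,0,0,0,0]]]'|egrep 'pos|force|time'
```

```text
ee_pos: [0.5102, -0.1781, -0.0062]
wrist_force: [0.2, 0.1, -1.0]
grasp_force: 30.7
ee_pos: [0.5103, -0.1781, -0.0072]
wrist_force: [0.1, 0.4, -0.4]
grasp_force: 30.7
time: 22.1
ee_pos: [0.5103, -0.1781, -0.0076]
wrist_force: [-0.1, 0.3, -0.1]
grasp_force: 30.7
```

```bash
python3 -m inch '[[[60,0,0,0,0,0,0],[60,0,0,0,0,0,0],[60,0,0,0,0,0,0],[60,0,0,0,0,0,0],[60,0,0,-10,0,0,0],[60,0,0,-30,0,0,0],[60,0,0,-50,0,0,0],[60,0,0,-50,0,0,0]]]'|egrep 'pos|open|force'
python3 -m inch '[[[60,0,0,-30,0,0,0],[60,-40,0,0,0,0,0],[60,-40,0,0,0,0,0],[60,0,0,0,0,0,0]]]'|egrep 'pos|time'
python3 - <<'E'
from h import *
w=cam('wrist');s=cam('scene')
cv2.imwrite('pics/end.png',np.hstack([cv2.copyMakeBorder(cv2.resize(w['pixels'],(400,250)),0,100,0,0,0),cv2.resize(s['pixels'][200:305,285:405],(400,350),interpolation=2)])[:,:,::-1])
for n,k in(('wrist',w),('scene',s)):
  for t,z in(('pad_top',.068),('drawer_in',.015),('staple_box',.015)):
    print(n,t,[(np.round(m['position'],1),round(m['conf'],2),ray(k,m['position'],z).round(3)) for m in finder.mark_of(n,t)][:2])
E
```

```text
ee_pos: [0.5102, -0.1778, 0.1346]
wrist_force: [0.5, -0.3, 0.1]
opening: 0.0513
grasp_force: 0.0
time: 23.6
ee_pos: [0.4291, -0.1811, 0.164]
wrist pad_top []
wrist drawer_in [(array([319.1,  98.5]), 0.84, array([ 0.515, -0.18 ,  0.015]))]
wrist staple_box [(array([319.2, 106.5]), 0.86, array([ 0.507, -0.18 ,  0.015]))]
scene pad_top [(array([387.5, 208. ]), 0.57, array([ 0.652, -0.174,  0.068]))]
scene drawer_in [(array([345.4, 257.2]), 0.98, array([ 0.512, -0.18 ,  0.015]))]
scene staple_box [(array([231.4, 178.3]), 0.74, array([0.459, 0.198, 0.015]))]
```

View pics/end.png

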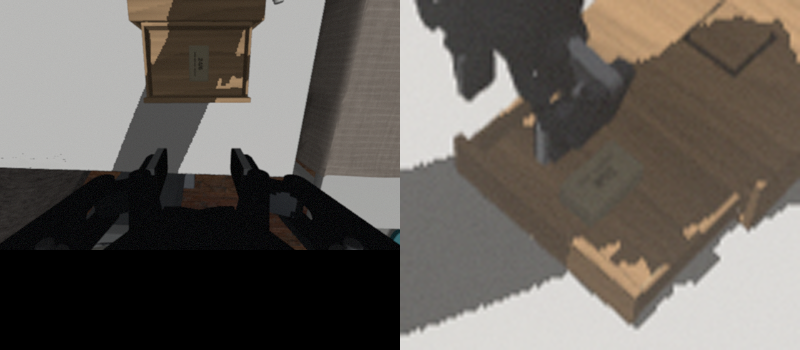

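The box lies flat, label up, at the drawer's centre (wrist crop 199,63). The drawer is fully open and the gripper is clear.

```bash
python3 -c "
from workcell import bot
print(bot.job_done())"
```

```text
the job is handed in; nothing more can be done
None
```

I pressed the pad, the drawer sprang fully out, and the brown staple box now lies flat and label-up at the drawer's centre with the drawer left open; I handed the job in at about 24 s, but the hand-in call returned no verdict.

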